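Lock the fixture's shaft with its pin

TASK

Lock the shaft of the bench fixture with its pin: take the pin from its stand, stand it in the guide bush on top of the fixture so that it rests on the shaft, and let go of it. Then turn the lever gently away from its starting side until the hidden cross-hole comes under the pin, the pin drops a little and the lever jams; stop pushing there, leave the lever, and press the pin down gently until its flange sits flush on the bush. Never force the lever or the pin (10 N is plenty), and leave the bearing, nut, tape and marker where they are.

Things in the scene. Friction and masses are not known exactly. Their poses are not given: they have to be found in the camera images.
- fixture: Fixed locking fixture: dark steel base plate 110 (x) x 130 (y) x 12 mm, on it a grey housing 64 x 64 mm with a steel top whose upper face is 98 mm above the bench. Origin: centre of the underside of the base plate; x points from front to back (away from the robot at yaw 0), y along the shaft, z up.
- shaft_axis (a point): Middle of the shaft, under the bush, 50 mm above the bench. Shaft 44 mm thick, along the fixture's y. Its cross-hole (14.4 mm) is hidden; it comes under the bush at an unknown lever angle between -0.05 and +0.75, new each time. A stiff plug sits 5 mm down in it: the pin drops 5 mm freely, which jams the lever, then must be pressed 30 mm more against about 8 N. The plug stays where pushed.
- bush (a point): Centre of the mouth of the guide bush in the fixture's top face, 98 mm above the bench: a plain round upright bore 13.6 mm in diameter and 24 mm long, straight above the shaft.
- lever (a joint): Angle of the lever (rad): 0 upright, negative leaning to the fixture's -x side, positive to +x; stops at -1.0 and +1.0. Starts at -0.82 to -0.65, to be turned towards +x. It stays where it is left; turning it takes 1 to 4 N along the knob's travel. Once the pin is in the cross-hole the lever has 0.2 to 0.3 rad of play, then jams; the pin slides most freely in mid-play.
- lever_knob (a point): Centre of the black ball knob (26 mm diameter) at the end of the lever, 75 mm from the shaft's axis, 95 mm to the -y side of the bush in the fixture's frame; it moves in the fixture's x-z plane. A 10 mm rod joins it to the shaft. Best pushed with the fingers straddling the ball.
- stand: Fixed aluminium block 50 x 50 x 67 mm with a hole 15 mm wide in its top, in which the pin stands. Origin: centre of its underside. Between stand and fixture, towards the back, stands a fixed bench vice: carry the pin across with its tip 0.2 m or more above the bench.
- pin: Loose steel pin, 0.06 to 0.13 kg, upright in the stand. Origin: centre of its lower tip; z up. Shank 12 mm thick, 61 mm long, tip chamfered to 9 mm; flange 22 mm wide from 61 to 65 mm above the origin; black round grip 20 mm thick from 65 to 95 mm. Origin above the bench: in the stand 6 mm, resting on the shaft in the bush 72 to 74 mm, dropped into the cross-hole 67 mm, home 37 mm.
- bearing: Bystander: ball bearing 32 mm wide, 9 mm high, lying near the stand. Origin: centre of its underside.
- nut: Bystander: hexagon nut 19 x 22 x 10 mm near the stand. Origin: centre of its underside.
- tape: Bystander: roll of tape 104 mm wide, 25 mm high, lying near the fixture. Origin: centre of its underside.
- marker: Bystander: capped marker 135 mm long, 17 mm thick, lying in front of the fixture. Origin: centre of its underside.

How it is judged:
On the way, in this order (a step that is already met when the one before it is completed fails the run):
1. the pin stands in the guide bush, resting on the shaft, let go (horizontal distance between pin and bush below 0.004 m and z of pin in the frame of fixture between 0.0705 and 0.08 m and angle between pin's own z axis and vertical below 0.2 rad and contact force between the fingers and pin below 0.3 N), for 0.2 s.
2. the lever has been turned until the pin has dropped into the cross-hole (horizontal distance between pin and bush below 0.004 m and z of pin in the frame of fixture below 0.069 m and value of joint lever above -0.3 rad), for 0.2 s.
At the end, for the whole second after the job is handed in: The pin is fully home: its flange flush on the bush (within 2.5 mm), upright (within 0.08 rad), through the shaft's cross-hole, at rest; lever at rest (z of pin in the frame of fixture below 0.0395 m and horizontal distance between pin and bush below 0.003 m and angle between pin's own z axis and vertical below 0.08 rad and linear speed of pin below 0.02 m/s and velocity of joint lever below 0.05 rad/s); the robot touches nothing.
It fails at once if the fingers push on the fixture or its lever with more than 25 N (contact force between the fingers and fixture above 25 N).
It fails at once if the pin is pressed on the fixture or its shaft with more than 40 N (contact force between pin and fixture above 40 N and contact force between the fingers and pin above 0.5 N).
It fails at once if the bearing, nut, tape or marker is moved by more than 20 mm (distance of any of bearing, nut, tape, marker from where it was at the start of the episode above 0.02 m).
It also fails if it takes over 72 s, if anything falls off the work surface, if the arm or the gripper's body presses on something with over 40 N, if the wrist force passes 120 N, or if a joint passes its speed limit or range.

ROBOT

A 6-joint arm with a two-finger parallel gripper is mounted at the origin on a cart in front of the work surface, level with it; the furniture and walls round the work are solid. World frame = base frame: x ahead of the robot, y to its left, z up, the work surface at z = 0. Lengths are in m, angles in rad, forces in N, time in s.
With the tool pointing down it reaches from about 0.3 to 0.775 m from the base axis. Payload 14.6 kg.
Tool frame: the origin (TCP) lies midway between the tips of the shut fingers; the grasp point (between the pads) lies 19 mm behind it; z points along the fingers, y is the line along which they close (so a half turn about z gives the same grasp; the last joint's range is limited). The gripper opens to 94 mm and grips with 3 to 60 N. Pads are 16 mm wide; open, the fingers measure 119 mm over their backs; the gripper's body (75 mm by 177 mm) begins 78 mm behind the grasp point.
Start: joints at [1.085, 0.3, 1.521, -0, 1.321, -0.067], TCP at [0.224, 0.502, 0.205] pointing down, gripper open.
Joint ranges: [-3.03, 3.03], [-0.79, 2.21], [0.23, 2.52], [-1.04, 4.18], [0, 3.07], [-2.55, 2.55]. Speed limits (rad/s): [2.22, 2.22, 2.57, 3.14, 3.14, 3.14].

INTERFACE

Orientations are given as a 3x3 rotation matrix whose columns are the frame's x, y, z axes.
In Python, from rig import arm gives the robot as it stands.
- The arm moves only by the shell command python3 -m handwheel 'ROWS' [FORCE]. ROWS is text: rows parted by semicolons, each of 5 numbers parted by spaces: the shift along the world's x, y, z in units of 60 mm (1.0 is 60 mm), then the turn about the world's z in units of 6 degrees (1.0 is 6 degrees), then the finger opening in mm, from 0 to 94. A call has 1 to 8 rows; each row is the pose to reach, as a shift and turn from the pose commanded when the call began; what a row does not reach only later rows make up. A row lasts 1/8 s, in which the tool goes at most 62.5 mm and 10.7 degrees, less where a joint would pass 70% of its speed; a pose out of reach is approached as far as the arm can. A call with a gripper value outside its range is refused whole. The fingers move at their own pace and stop on an object; FORCE is the grip in N (left out, the last holds). Time passes only in rows, so rows that repeat a pose let the fingers close. It gives the time, the measured TCP pose, the force, the opening and the grip force at its end, in the units of the state.
- arm.sense(): the state, without advancing time (a new reading comes with each control period).
- arm.read_camera(name): name is "scene" or "top"; returns the picture (400x640x3 uint8, red, green, blue); there is no depth.
- arm.camera_params(name): a dict with "fov_y" (degrees; the focal length in pixels is half the picture's height over the tangent of half this angle, whatever the lens; pixels are square), "cx", "cy" (the principal point, pixels), "camera_from_world" (4x4, takes a point from world to camera coordinates). Camera axes: x right, y down, z forward; pixel columns grow to the right and rows downward; lengths in m; the calibration is good to about 2 mm. A picture is of the moment at which its call begins. camera_params takes no time and is no camera call.
- arm.finish_job(): hands the job in; it is judged then, once.
Trained networks look in the newest picture that a camera, given by its name, has taken for a name from the list of things; names that differ only in an ending like _2 or _b are one class to them, and where a whole thing is asked for, a point or a joint stands for the part that bears it (a point fixed in the world has none). Each returns a list of dicts, best first, with "conf" (0 to 1); they miss things now and then, are a little off and sometimes report something else, mostly with a low value. They report only what shows in the picture. A call takes as long as a camera call.
- arm.regions_of(camera, thing): "pixels" (400x640 bool, what is visible of it) and "location" ([column, row] in pixels, amid what is visible of it).
The state is a dict: "clock": time; "joints": joint angles; "joint_vel": joint speeds; "tau": joint torques, N m; "eef_pos": TCP position; "tool_rot": TCP orientation; "wrist_force": force on the tool from outside, world axes, zero at the start; "wrist_torque": the same for the moment, N m; "opening": finger opening in m; "grip_force": force on a finger pad.
Only numpy, scipy, OpenCV 4.12 (cv2) and the standard library are available. Lean on these libraries where they do the work, as an engineer would, in place of code of your own. Each camera call takes 0.05 s, during which the arm holds its last target. There are 200 camera calls.

## Working session

There is one attempt and no reset: what is moved stays moved. The work goes in short steps, Python scripts to look and compute and a shell command to move; the robot and the scene stay as the last step left them, time stands still between calls to the robot, and variables do not carry over. Pictures are saved under pics/ and viewed, at most 10 in all, crops included, and the job is handed in when it is done.

```bash
mkdir -p pics; ls; cat > h.py <<'E'
import numpy as np,cv2
from rig import arm
def ray(cam,px):
    p=arm.camera_params(cam);f=200/np.tan(np.radians(p["fov_y"])/2)
    T=np.array(p["camera_from_world"]);R=T[:3,:3];t=T[:3,3]
    d=R.T@np.array([(px[0]-p["cx"])/f,(px[1]-p["cy"])/f,1.]);return -R.T@t,d
def atz(cam,px,z):
    o,d=ray(cam,px);return o+d*(z-o[2])/d[2]
def proj(cam,P):
    p=arm.camera_params(cam);f=200/np.tan(np.radians(p["fov_y"])/2)
    T=np.array(p["camera_from_world"]);c=T[:3,:3]@np.array(P)+T[:3,3]
    return np.array([p["cx"]+f*c[0]/c[2],p["cy"]+f*c[1]/c[2]])
def shot(cam,name):
    im=np.array(arm.read_camera(cam));cv2.imwrite("pics/"+name,im[:,:,::-1]);return im
E
python3 - <<'E'
from h import *
np.set_printoptions(precision=4,suppress=True)
for c in("top","scene"):
    shot(c,c+"0.png");p=arm.camera_params(c);print(c,p["fov_y"],p["cx"],p["cy"],ray(c,(320,200)), [k for k in p])
    for t in("fixture","stand","pin","lever_knob","bush","lever"):
        try:
            for r in arm.regions_of(c,t)[:2]:
                m=r["pixels"];ys,xs=np.nonzero(m);print(t,round(r["conf"],2),np.array(r["location"]),xs.min(),xs.max(),ys.min(),ys.max(),m.sum())
        except Exception as e: print(t,e)
print(arm.sense())
E
```

```text
pics
top 49.15125320772996 318.300915879482 206.32337886956358 (array([ 0.2922, -0.0605,  1.2073]), array([ 0.2175, -0.0153, -0.976 ])) ['fov_y', 'cx', 'cy', 'camera_from_world']
fixture 0.79 [380.7 203.9] 353 423 183 225 2122
stand 0.6 [246.1 198.2] 229 256 182 208 443
pin 0.54 [236.9 190.5] 235 244 186 196 84
lever_knob 0.79 [414.3 205.9] 395 423 199 222 297
lever_knob 0.29 [213.  194.7] 203 214 187 197 96
bush 0.95 [380.2 203.2] 353 423 183 225 2083
bush 0.38 [211.3 192.3] 204 214 187 197 80
lever 0.89 [411.9 208.9] 364 424 196 223 347
scene 42.421795075295 321.8495083222513 203.61013958105707 (array([-0.0576,  0.4712,  1.6612]), array([ 0.3389, -0.3124, -0.8875])) ['fov_y', 'cx', 'cy', 'camera_from_world']
fixture 0.9 [353.3 180.1] 331 386 163 204 1214
fixture 0.34 [385.1 147.9] 369 395 129 154 374
stand 0.52 [264.2 242.2] 256 274 227 249 249
pin 0.39 [263.8 233.9] 261 268 228 237 64
pin 0.2 [356.7 184.4] 330 386 162 205 1278
lever_knob 0.63 [372.5 168.4] 341 386 163 187 170
lever_knob 0.48 [263.4 231.6] 262 266 229 236 32
bush 0.62 [353.8 183.9] 331 386 162 204 1266
lever 0.72 [373.1 168.4] 342 385 163 185 152
lever 0.71 [244.8 255.8] 236 244 251 259 53
{'clock': 0.7, 'joints': array([ 1.0854,  0.2999,  1.521 , -0.    ,  1.3207, -0.0666]), 'joint_vel': array([ 0.0002, -0.0006,  0.0003,  0.0004,  0.0021,  0.0011]), 'tau': array([ -0.0002, -53.1567, -35.2885,   0.0709,   0.0212,  -0.    ]), 'eef_pos': array([0.2237, 0.5025, 0.2055]), 'tool_rot': array([[-0.9136,  0.4067,  0.    ],
       [ 0.4067,  0.9136,  0.    ],
       [-0.    ,  0.    , -1.    ]]), 'wrist_force': array([-0.3728, -0.2223, -0.6429]), 'wrist_torque': array([-0.036 , -0.0076, -0.004 ]), 'grip_force': 0.0, 'opening': 0.09380342242156686}
```

View top.

```bash
python3 - <<'E'
import cv2,numpy as np
t=cv2.imread("pics/top0.png");s=cv2.imread("pics/scene0.png")
a=cv2.resize(t[160:245,190:440],(800,272),interpolation=cv2.INTER_CUBIC)
b=cv2.resize(s[120:270,220:410],(405,320),interpolation=cv2.INTER_CUBIC)
c=cv2.resize(t,(395,247));o=np.zeros((600,800,3),np.uint8);o[:272]=a;o[276:596,:405]=b;o[276:523,405:]=c
cv2.imwrite("pics/m0.png",o)
E
```

```text
(no output)
```

View pics/m0.png

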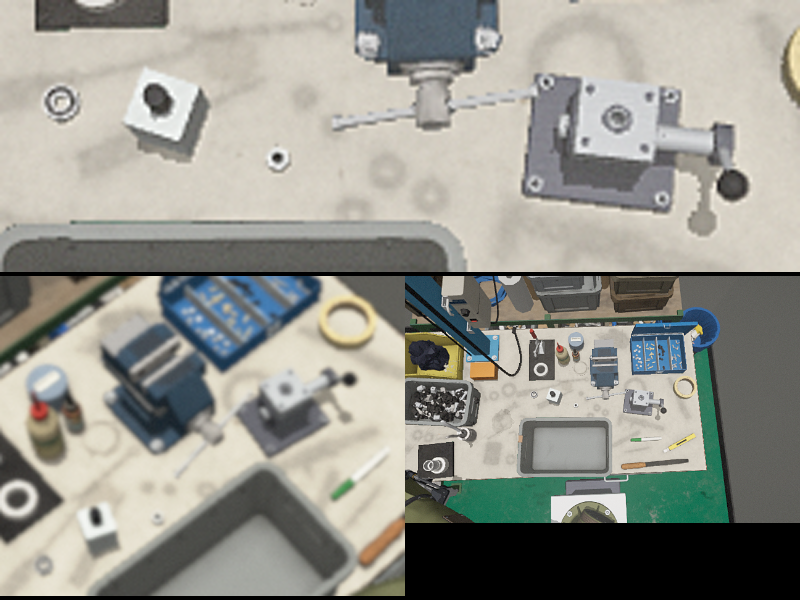

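View pics/scene0.png

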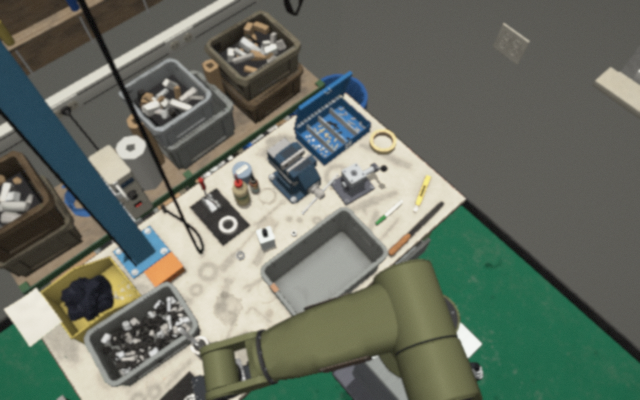

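```bash
python3 - <<'E'
from h import *
np.set_printoptions(precision=4,suppress=True)
im=cv2.imread("pics/top0.png");g=cv2.cvtColor(im,cv2.COLOR_BGR2GRAY)
c=lambda x,y:np.array([190+x/3.2-.35,160+y/3.2-.35])
# dark blobs
for n,(x,y),r in(("pin",c(157,100),8),("knob",c(733,185),8)):
    x0,y0=int(x)-r,int(y)-r;w=g[y0:y0+2*r+1,x0:x0+2*r+1];m=(w<75).astype(np.uint8)
    k,l,st,ce=cv2.connectedComponentsWithStats(m,connectivity=4);i=1+st[1:,4].argmax();print(n,ce[i]+[x0,y0],st[i],st[i][:2]+[x0,y0])
    yy,xx=np.nonzero(l==i);wt=255.-w[yy,xx]; 
print("bush",atz("top",c(618,118),.098))
B=[atz("top",c(*p),.012) for p in((545,82),(671,95),(662,199),(534,184))];print("bolts",np.array(B),np.mean(B,0))
H=[atz("top",c(*p),.098) for p in((585,88),(651,92),(649,150),(582,148))];print("top screws",np.array(H),np.mean(H,0))
S=[atz("top",c(*p),.067) for p in((148,68),(207,90),(188,141),(124,121))];print("stand",np.array(S),np.mean(S,0))
print("bush scene",atz("scene",(354.9,172.3),.098))
x=c(618,118).astype(int);print(g[190:204,376:392])
x=c(157,100).astype(int);print(g[182:200,230:250])
E
```

```text
pin [240.2778 192.2778] [ 7  7  6  6 18] [237 189]
knob [418.1224 217.2449] [ 4  4  9  9 49] [414 213]
bush [ 0.5425 -0.2417  0.098 ]
bolts [[ 0.5968 -0.1936  0.012 ]
 [ 0.5808 -0.3038  0.012 ]
 [ 0.4885 -0.2889  0.012 ]
 [ 0.506  -0.1788  0.012 ]] [ 0.543  -0.2413  0.012 ]
top screws [[ 0.5686 -0.2165  0.098 ]
 [ 0.5632 -0.2701  0.098 ]
 [ 0.515  -0.265   0.098 ]
 [ 0.5187 -0.2108  0.098 ]] [ 0.5414 -0.2406  0.098 ]
stand [[0.6077 0.1459 0.067 ]
 [0.5867 0.0965 0.067 ]
 [0.5436 0.1127 0.067 ]
 [0.5627 0.1659 0.067 ]] [0.5752 0.1302 0.067 ]
bush scene [ 0.5406 -0.2442  0.098 ]
[[210 214 210 211 211 209 210 208 209 206 208 209 207 209 211 178]
 [211 209 207 210 212 210 211 212 215 215 212 213 208 206 210 204]
 [213 213 213 218 215 207 186 190 207 210 209 207 208 207 210 214]
 [210 213 212 207 178 107 132 121 151 195 213 217 210 211 209 209]
 [211 214 208 158 125 157 184 175 182 135 175 211 211 209 208 208]
 [214 215 181 134 187 123  91  91 132 173 124 182 215 214 209 210]
 [217 210 123 133 168 109 114  99 105 136 129 182 217 208 207 207]
 [215 211 125 133 172 159 134 114 100 139 151 1
[... 1253 characters left out ...]
 233 230
  233 234]
 [221 236 234 234 235 169  86  83  92  88  69  60  60 104 192 239 230 231
  234 232]
 [232 233 230 230 237 241 171  49  52  60  70  63  64 138 209 237 230 230
  236 230]
 [235 231 231 232 234 240 240  78  66  62  61  73  86 174 245 234 230 230
  233 199]
 [233 232 230 232 230 232 234 138 111  83  90 109 135 183 238 230 229 235
  235 128]
 [234 232 231 228 228 231 230 178 152 167 175 165 201 241 233 229 232 240
  233  92]
 [237 233 230 227 230 232 239 232 194 246 245 239 237 232 231 232 235 235
  201  99]
 [231 229 233 234 234 233 234 233 235 234 233 230 230 231 233 233 237 234
  126 101]
 [133 152 214 239 236 235 235 236 232 230 228 230 231 234 230 234 237 204
   96 111]]
```

```bash
python3 - <<'E'
from h import *
np.set_printoptions(precision=4,suppress=True)
print("pin",atz("top",(238,189.6),.101),"bottom-of-dark",atz("top",(240.5,194.3),.071))
print("scene pin",atz("scene",(264,231.5),.101))
print("bush",atz("top",(382.6,197),.098))
yaw=-.13
for yaw in(-.1,-.13,-.16):
  R=np.array([[np.cos(yaw),-np.sin(yaw)],[np.sin(yaw),np.cos(yaw)]])
  for a in(-.6,-.7,-.8):
    k=np.r_[np.array([.5415,-.2415])+R@[.075*np.sin(a),-.095],.05+.075*np.cos(a)];print(yaw,a,k,proj("top",k),proj("scene",k))
p=arm.sense()["eef_pos"];print("units to pin",(np.array([.5752,.1302,.25])-p)/.06)
s=cv2.imread("pics/scene0.png");g=cv2.cvtColor(s,cv2.COLOR_BGR2GRAY);print(g[222:250:1,254:278])
E
```

```text
pin [0.5747 0.1343 0.101 ] bottom-of-dark [0.5692 0.1329 0.071 ]
scene pin [0.5724 0.1388 0.101 ]
bush [ 0.5412 -0.2411  0.098 ]
-0.1 -0.6 [ 0.4899 -0.3318  0.1119] [420.2416 214.0553] [383.1987 165.4864]
-0.1 -0.7 [ 0.4839 -0.3312  0.1074] [419.7999 216.674 ] [384.1127 167.342 ]
-0.1 -0.8 [ 0.4785 -0.3307  0.1023] [419.3122 219.1317] [384.9184 169.1812]
-0.13 -0.6 [ 0.4872 -0.3302  0.1119] [419.7114 215.1129] [383.4157 166.235 ]
-0.13 -0.7 [ 0.4813 -0.3294  0.1074] [419.201  217.7246] [384.2901 168.116 ]
-0.13 -0.8 [ 0.4758 -0.3287  0.1023] [418.651  220.1751] [385.0595 169.9785]
-0.16 -0.6 [ 0.4846 -0.3285  0.1119] [419.1478 216.1539] [383.6069 166.9886]
-0.16 -0.7 [ 0.4787 -0.3276  0.1074] [418.5688 218.7566] [384.4409 168.8941]
-0.16 -0.8 [ 0.4733 -0.3267  0.1023] [417.9566 221.198 ] [385.1731 170.7789]
units to pin [ 5.859  -6.2044  0.7424]
[[207 203 201 194 190 185 183 184 191 193 197 198 199 199 201 200 201 200
  199 199 199 204 202 204]
 [203 199 196 191 188 189 188 193 196 198 199 200 200 199 201 202 201 198
  198 199 200 199 199 200]
 [202 199 196 194 190 193 195 196 199 20
[... 1886 characters left out ...]
25 226 223 217 196 182 176 165 152 133 121 112 107 102 102 103 104
  105 109 132 179 211 223]
 [226 225 225 223 219 195 162 134 121 113 108 104 102 103 102 100 101 104
  105 108 126 165 205 222]
 [225 225 224 222 218 201 165 128 107 105 103 102 103 101 103 102 104 104
  104 110 118 154 197 220]
 [226 226 224 220 219 207 176 134 110 102 102 102 104 103 101 104 104 108
  112 117 125 151 189 217]
 [226 224 221 220 216 207 181 145 115 104 102 104 102 104 106 109 114 116
  126 132 137 154 183 213]
 [225 223 221 218 213 204 182 153 121 108 104 106 106 110 114 121 129 136
  142 154 165 178 199 217]
 [224 223 220 214 208 198 185 160 131 114 108 107 113 119 127 138 153 163
  171 189 200 209 215 222]]
```

```bash
python3 -m handwheel '0 0 1 0 94;0.6 -0.6 1.2 -1.7 94;1.3 -1.3 1.2 -3.4 94;2 -2 1.2 -5.1 94;2.7 -2.7 1.2 -6.8 94;3.4 -3.4 1.2 -8.5 94;4.1 -4.1 1.2 -10.2 94;4.8 -4.8 1.2 -11.9 94' 20
```

```text
clock: 1.7
eef_pos: [0.5128, 0.2129, 0.2776]
tool_rot: [[0.1, 0.995, 0.0], [0.995, -0.1, 0.0], [0.0, 0.0, -1.0]]
wrist_force: [1.2, 0.2, -0.0]
opening: 0.0941
grip_force: 0.0
```

```bash
python3 -m handwheel '0.5 -0.66 -0.5 -0.3 60;1 -1.33 -1 -0.3 60;1 -1.33 -1.6 -0.3 60;1 -1.33 -2.2 -0.3 60;1 -1.33 -2.6 -0.3 60;1 -1.33 -3 -0.3 60;1 -1.33 -3.36 -0.3 60;1 -1.33 -3.36 -0.3 60' 8
```

```text
clock: 2.7
eef_pos: [0.5709, 0.1345, 0.0746]
tool_rot: [[0.125, 0.992, -0.003], [0.992, -0.125, -0.0], [-0.001, -0.003, -1.0]]
wrist_force: [-0.1, -0.0, -0.3]
opening: 0.0598
grip_force: 0.0
```

```bash
python3 - <<'E'
from h import *
a=shot("top","t1.png");b=shot("scene","s1.png")
o=np.zeros((600,800,3),np.uint8);o[:300]=cv2.resize(a[150:240,160:400],(800,300));o[300:]=cv2.resize(b[190:265,200:300],(800,600))[:300] if 0 else cv2.resize(b[190:265,200:400],(800,300))
cv2.imwrite("pics/m1.png",o[:,:,::-1])
s=arm.sense();print(s["eef_pos"],s["wrist_force"],s["opening"])
E
```

```text
[0.57199998 0.13474607 0.07663225] [-0.64050524  0.53573565  0.60939162] 0.05994068827392989
```

View pics/m1.png

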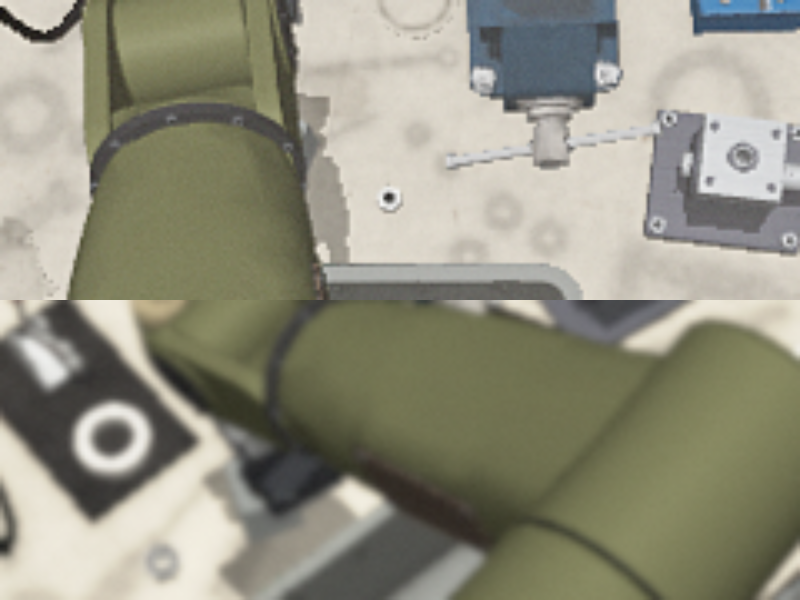

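The arm hides the pin in both views (top ≈ column 215, scene ≈ column 265), so I close by feel: 20 mm opening is expected.

```bash
python3 -m handwheel '0 0 0 0 18;0 0 0 0 18;0 0 0 0 18;0 0 0 0 18' 8
```

```text
clock: 3.3
eef_pos: [0.5726, 0.1346, 0.0765]
tool_rot: [[0.125, 0.992, 0.003], [0.992, -0.125, 0.0], [0.001, 0.003, -1.0]]
wrist_force: [10.8, -2.6, 7.3]
opening: 0.0238
grip_force: 5.6
```

```bash
python3 -m handwheel '0.035 0 0 0 17;0.035 0 0 0 17;0.035 0 0 0 17' 8
```

```text
clock: 3.68
eef_pos: [0.5746, 0.1346, 0.0765]
tool_rot: [[0.125, 0.992, 0.002], [0.992, -0.125, 0.0], [0.0, 0.002, -1.0]]
wrist_force: [6.3, -0.5, 1.9]
opening: 0.0204
grip_force: 8.0
```

```bash
python3 -m handwheel '0.02 0 0 0 15;0.02 0 0 0 15;0.02 0 0.1 0 15;0.02 0 0.3 0 15' 25
```

```text
clock: 4.18
eef_pos: [0.5746, 0.1346, 0.0937]
tool_rot: [[0.125, 0.992, -0.001], [0.992, -0.125, -0.0], [-0.0, -0.001, -1.0]]
wrist_force: [2.2, -0.2, -1.5]
opening: 0.0193
grip_force: 24.9
```

```bash
python3 -m handwheel '0 0 0.8 0 15;0 0 1.6 0 15;0 0 2.4 0 15;0 0 3.2 0 15;0 -0.8 3.4 0 15;-0.1 -1.7 3.4 0 15;-0.2 -2.6 3.4 0 15;-0.2 -3.5 3.4 0 15'; python3 -m handwheel '-0.05 -0.9 0 0 15;-0.15 -1.8 0 0 15;-0.25 -2.5 0 0 15;-0.35 -2.76 0 0 15;-0.35 -2.76 0 0 15'
python3 - <<'E'
from h import *
a=shot("top","t2.png");b=shot("scene","s2.png")
o=np.zeros((600,800,3),np.uint8);o[:300]=cv2.resize(a[140:250,240:533],(800,300));o[300:]=cv2.resize(b[110:230,200:520],(800,300))
cv2.imwrite("pics/m2.png",o[:,:,::-1])
s=arm.sense();print(s["eef_pos"],s["wrist_force"],s["opening"],s["clock"])
E
```

```text
clock: 5.18
eef_pos: [0.562, -0.0766, 0.2985]
tool_rot: [[0.125, 0.992, -0.001], [0.992, -0.125, 0.001], [0.0, -0.001, -1.0]]
wrist_force: [1.0, -0.1, -0.7]
opening: 0.0195
grip_force: 24.9
clock: 5.8
eef_pos: [0.5415, -0.2409, 0.298]
tool_rot: [[0.126, 0.992, -0.0], [0.992, -0.126, 0.001], [0.001, -0.001, -1.0]]
wrist_force: [-0.3, 0.8, -0.5]
opening: 0.0195
grip_force: 24.9
[ 0.54213371 -0.23965336  0.29807925] [-0.59965707 -0.68490792 -0.42068314] 0.019293769179307668 5.9
```

View pics/m2.png

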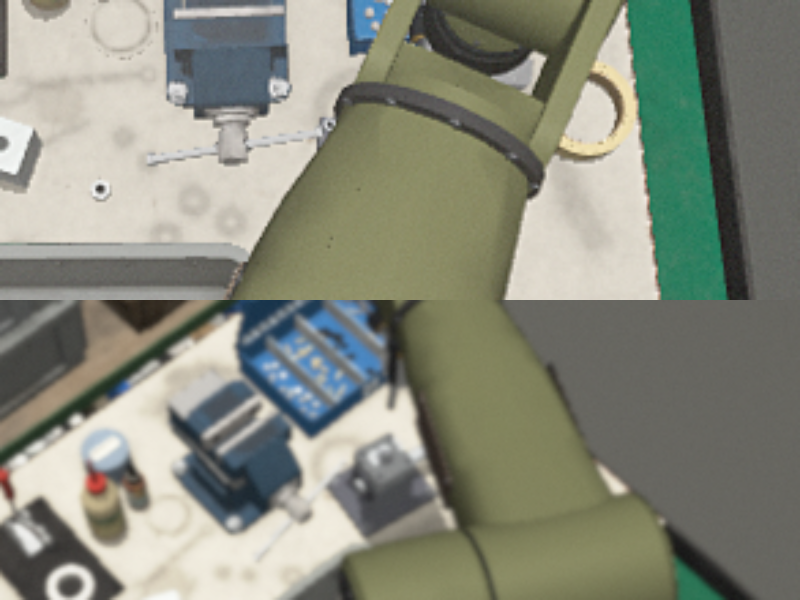

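```bash
python3 - <<'E'
from h import *
np.set_printoptions(precision=4,suppress=True,linewidth=150)
g=cv2.cvtColor(cv2.imread("pics/t2.png"),cv2.COLOR_BGR2GRAY);x0,y0=228,180
w=g[y0:y0+30,x0:x0+32];print(w[4:22,4:22])
# hole: dark weights inside the stand top
s=g[187:198,234:247].astype(float);wt=np.clip(225-s,0,None);yy,xx=np.mgrid[187:198,234:247]
h=np.array([(wt*xx).sum(),(wt*yy).sum()])/wt.sum();print("hole",h,atz("top",h,.067),atz("top",h,.062))
g=cv2.cvtColor(cv2.imread("pics/top0.png"),cv2.COLOR_BGR2GRAY)
s=g[191:203,377:389].astype(float);wt=np.clip(200-s,0,None);yy,xx=np.mgrid[191:203,377:389]
h=np.array([(wt*xx).sum(),(wt*yy).sum()])/wt.sum();print("bush",h,atz("top",h,.098))
E
```

```text
[[216 227 244 241 239 241 241 242 240 242 244 243 234 223 216 217 211 211]
 [218 239 241 241 240 241 239 239 240 240 238 239 238 242 238 237 220 217]
 [216 237 242 241 239 239 239 240 240 237 238 238 239 237 240 237 238 238]
 [227 244 242 241 240 240 240 239 240 239 238 238 239 235 235 235 237 239]
 [241 242 240 238 240 239 242 241 240 240 240 240 237 236 234 237 238 241]
 [244 239 239 239 241 243 243 239 232 234 240 238 236 236 238 240 239 241]
 [242 240 239 238 240 240 212 111 104 145 203 241 239 239 240 239 238 243]
 [241 239 238 240 242 225 116 106 115 110 143 231 243 238 237 237 239 241]
 [241 237 237 239 238 201  98 115 118 113 129 199 247 237 239 237 241 239]
 [237 238 240 240 242 221 103 110 113 111 147 219 243 238 237 237 243 237]
 [239 238 238 238 240 238 167 114 123 142 201 241 241 236 238 238 241 207]
 [239 238 236 234 238 241 236 182 196 214 250 241 237 237 236 243 243 130]
 [239 237 236 235 238 241 245 247 247 245 240 238 237 236 240 248 241  91]
 [237 235 237 238 240 240 238 239 239 236 236 237 238 239 242 243 208 100]
 [240 242 242 240 240 236 238 237 237 236 235 237 240 240 243 240 136 109]
 [224 247 243 243 244 242 239 238 236 237 238 240 238 242 244 209 100 112]
 [115 144 162 223 247 239 242 242 241 241 239 240 240 244 244 176 106 115]
 [111 113 112 114 146 162 225 244 246 243 246 243 244 248 241 134 107 119]]
hole [239.8643 192.1285] [0.5762 0.1353 0.067 ] [0.5774 0.1362 0.062 ]
bush [382.4305 196.7234] [ 0.542  -0.2408  0.098 ]
```

```bash
python3 -m handwheel '0 -0.01 -0.7 0 15;0 -0.01 -1.4 0 15;0 -0.01 -1.9 0 15;0 -0.01 -2.1 0 15;0 -0.01 -2.15 0 15;0 -0.01 -2.18 0 15'; python3 -m handwheel '0 0 -0.03 0 15;0 0 -0.06 0 15'
```

```text
clock: 6.65
eef_pos: [0.5425, -0.2415, 0.1682]
tool_rot: [[0.125, 0.992, 0.002], [0.992, -0.125, -0.001], [-0.001, 0.002, -1.0]]
wrist_force: [0.1, -0.6, -1.4]
opening: 0.0196
grip_force: 24.9
clock: 6.9
eef_pos: [0.5421, -0.2416, 0.1638]
tool_rot: [[0.125, 0.992, 0.001], [0.992, -0.125, -0.0], [-0.0, 0.001, -1.0]]
wrist_force: [-0.7, 0.7, -0.7]
opening: 0.0195
grip_force: 24.9
```

```bash
python3 -m handwheel '0 0 -0.05 0 15;0 0 -0.1 0 15;0 0 -0.15 0 15;0 0 -0.2 0 15;0 0 -0.2 0 15'
```

```text
clock: 7.52
eef_pos: [0.5419, -0.2415, 0.1511]
tool_rot: [[0.125, 0.992, -0.0], [0.992, -0.125, 0.0], [0.0, -0.0, -1.0]]
wrist_force: [0.2, 1.0, -0.9]
opening: 0.0192
grip_force: 24.9
```

```bash
python3 -m handwheel '0 0 -0.03 0 15;0 0 -0.06 0 15;0 0 -0.09 0 15;0 0 -0.1 0 15'
```

```text
clock: 8.02
eef_pos: [0.5419, -0.2415, 0.1453]
tool_rot: [[0.125, 0.992, -0.0], [0.992, -0.125, 0.0], [0.0, -0.0, -1.0]]
wrist_force: [-0.1, -0.1, -1.4]
opening: 0.0197
grip_force: 24.9
```

```bash
python3 -m handwheel '0 0 0 0 50;0 0 0 0 50;0 0 0 0 50;0 0 0.5 0 50;0 0 1.2 0 50;-0.8 0.2 2 0 50;-1.7 0.5 2 0 50;-2.5 1 2 0 50'
python3 - <<'E'
from h import *
np.set_printoptions(precision=4,suppress=True)
a=shot("top","t3.png");b=shot("scene","s3.png")
o=np.zeros((600,800,3),np.uint8);o[:300]=cv2.resize(a[160:250,330:490],(533,300)).repeat(1,0) if 0 else cv2.resize(a[160:250,290:530],(800,300));o[300:]=cv2.resize(b[130:220,280:520],(800,300))
cv2.imwrite("pics/m3.png",o[:,:,::-1])
for c in("top","scene"):
  for t in("pin","lever_knob"):
    for r in arm.regions_of(c,t)[:2]: print(c,t,r["conf"],r["location"])
print(proj("top",[.542,-.2415,.167]),proj("scene",[.542,-.2415,.167]),arm.sense()["clock"])
E
```

```text
clock: 9.02
eef_pos: [0.3903, -0.1812, 0.2659]
tool_rot: [[0.126, 0.992, 0.001], [0.992, -0.126, -0.001], [-0.001, 0.001, -1.0]]
wrist_force: [0.1, 0.7, 0.6]
opening: 0.0502
grip_force: 0.0
top lever_knob 0.7 [412.9, 204.0]
scene pin 0.41 [351.5, 164.2]
scene lever_knob 0.48 [344.0, 181.4]
scene lever_knob 0.2 [351.9, 184.9]
[386.8642 190.3579] [355.4674 162.1491] 9.325
```

View pics/m3.png

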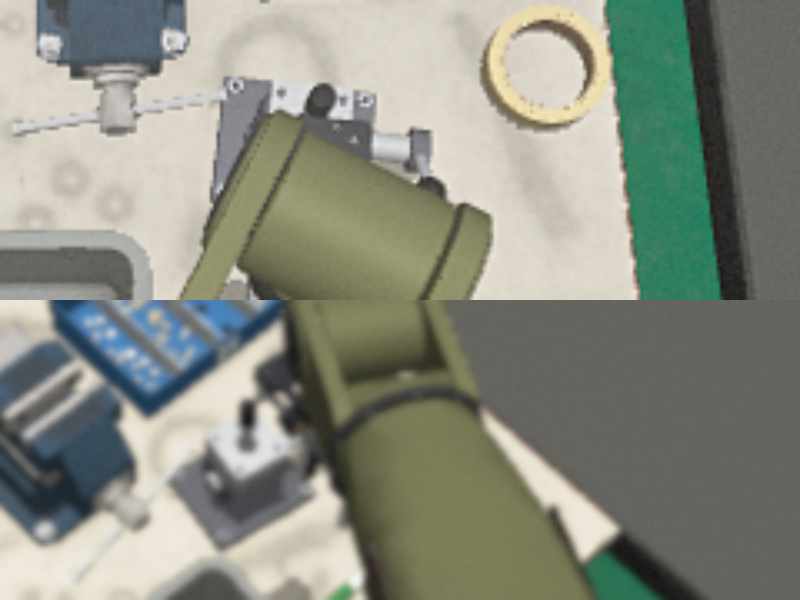

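Pin stands upright in the bush (top view ≈ (386,189), matching the projection). Now the lever, with fingers straddling the knob.

```bash
python3 -m handwheel '0.5 -0.8 0 -0.1 70;1 -1.6 0 -0.1 70;1.55 -2.47 -0.5 -0.1 70;1.55 -2.47 -1.2 -0.1 70;1.55 -2.47 -1.8 -0.1 70;1.55 -2.47 -2.3 -0.1 70;1.55 -2.47 -2.6 -0.1 70;1.55 -2.47 -2.78 -0.1 70'; python3 -m handwheel '0 0 0 0 44;0 0 0 0 44;0 0 0 0 44'
```

```text
clock: 10.32
eef_pos: [0.4852, -0.3299, 0.0977]
tool_rot: [[0.136, 0.991, -0.001], [0.991, -0.136, 0.0], [0.0, -0.001, -1.0]]
wrist_force: [0.1, -0.4, 0.7]
opening: 0.07
grip_force: 0.0
clock: 10.7
eef_pos: [0.4853, -0.33, 0.0995]
tool_rot: [[0.136, 0.991, 0.001], [0.991, -0.136, -0.001], [-0.001, 0.001, -1.0]]
wrist_force: [0.1, -0.7, 0.0]
opening: 0.0449
grip_force: 0.0
```

```bash
cat > chk.py <<'E'
import sys
from h import *
s=arm.sense();f=s["wrist_force"];d=np.array([.9915,-.1296]);r=s["eef_pos"][:2]-[.542,-.2415]
sk=r@d-.009;print("F along %.1f z %.1f  knob s %.4f a %.3f z %.4f op %.4f"%(f[:2]@d,f[2],sk,np.arcsin(np.clip(sk/.075,-1,1)),s["eef_pos"][2],s["opening"]))
sys.exit(abs(f[:2]@d)>float(sys.argv[1]) or abs(f[2])>8)
E
python3 -m handwheel '0.1 -0.01 0.02 0 44;0.2 -0.02 0.06 0 44;0.3 -0.04 0.1 0 44'; python3 chk.py 7 && python3 -m handwheel '0.08 -0.01 0.03 0 44;0.16 -0.02 0.06 0 44;0.24 -0.03 0.09 0 44;0.33 -0.045 0.12 0 44'; python3 chk.py 7
```

```text
clock: 11.08
eef_pos: [0.5031, -0.3323, 0.1052]
tool_rot: [[0.136, 0.991, -0.001], [0.991, -0.136, -0.0], [-0.0, -0.001, -1.0]]
wrist_force: [-3.8, 0.5, 2.9]
opening: 0.0444
grip_force: 2.1
F along -3.8 z 2.9  knob s -0.0358 a -0.498 z 0.1052 op 0.0444
F along -3.8 z 2.9  knob s -0.0358 a -0.498 z 0.1052 op 0.0444False
False
```

```bash
sed -i 's/^sys.exit(\(.*\))$/sys.exit(int(\1))/' chk.py
python3 -m handwheel '0.08 -0.01 0.03 0 44;0.16 -0.02 0.06 0 44;0.24 -0.03 0.09 0 44;0.33 -0.045 0.12 0 44' && python3 chk.py 8
```

```text
clock: 11.58
eef_pos: [0.5232, -0.3348, 0.1119]
tool_rot: [[0.136, 0.991, 0.0], [0.991, -0.136, 0.0], [0.0, 0.0, -1.0]]
wrist_force: [-2.3, -0.5, 1.8]
opening: 0.0442
grip_force: 1.1
F along -2.2 z 1.8  knob s -0.0156 a -0.209 z 0.1119 op 0.0442
```

```bash
P="python3 -m handwheel"; python3 -m handwheel '0.035 -0.005 0.005 0 44;0.07 -0.01 0.01 0 44' && python3 chk.py 6.5 && python3 -m handwheel '0.035 -0.005 0.005 0 44;0.07 -0.01 0.01 0 44' && python3 chk.py 6.5 && python3 -m handwheel '0.035 -0.005 0 0 44;0.07 -0.01 0.005 0 44' && python3 chk.py 6.5 && python3 -m handwheel '0.035 -0.005 0 0 44;0.07 -0.01 0 0 44' && python3 chk.py 6.5 && python3 -m handwheel '0.035 -0.005 0 0 44;0.07 -0.01 0 0 44' && python3 chk.py 6.5 && python3 -m handwheel '0.035 -0.005 0 0 44;0.07 -0.01 -0.01 0 44' && python3 chk.py 6.5
```

```text
clock: 11.82
eef_pos: [0.5271, -0.3354, 0.1124]
tool_rot: [[0.136, 0.991, -0.0], [0.991, -0.136, 0.0], [0.0, -0.0, -1.0]]
wrist_force: [-2.3, -0.2, 1.6]
opening: 0.044
grip_force: 0.9
F along -2.3 z 1.6  knob s -0.0116 a -0.156 z 0.1124 op 0.0440
clock: 12.08
eef_pos: [0.5313, -0.336, 0.113]
tool_rot: [[0.136, 0.991, -0.0], [0.991, -0.136, 0.0], [0.0, -0.0, -1.0]]
wrist_force: [-1.4, 0.5, 0.9]
opening: 0.0443
grip_force: 0.9
F along -1.5 z 0.9  knob s -0.0074 a -0.099 z 0.1130 op 0.0443
clock: 12.32
eef_pos: [0.5355, -0.3367, 0.1133]
tool_rot: [[0.136, 0.991, -0.0], [0.991, -0.136, 0.0], [0.0, -0.0, -1.0]]
wrist_force: [-1.6, 0.2, 0.9]
opening: 0.0446
grip_force: 0.8
F along -1.6 z 0.9  knob s -0.0031 a -0.042 z 0.1133 op 0.0446
clock: 12.58
eef_pos: [0.5397, -0.3373, 0.1133]
tool_rot: [[0.136, 0.991, -0.0], [0.991, -0.136, 0.0], [0.0, -0.0, -1.0]]
wrist_force: [-1.7, 0.1, 1.2]
opening: 0.0439
grip_force: 0.7
F along -1.7 z 1.2  knob s 0.0011 a 0.015 z 0.1133 op 0.0439
clock: 12.82
eef_pos: [0.5439, -0.3379, 0.1133]
tool_rot: [[0.136, 0.991, -0.0], [0.991, -0.136, 0.0], [0.0, -0.0, -1.0]]
wrist_force: [-1.6, 0.9, 1.9]
opening: 0.0441
grip_force: 0.7
F along -1.7 z 1.9  knob s 0.0054 a 0.071 z 0.1133 op 0.0441
clock: 13.08
eef_pos: [0.5481, -0.3385, 0.1127]
tool_rot: [[0.136, 0.991, 0.0], [0.991, -0.136, -0.0], [0.0, 0.0, -1.0]]
wrist_force: [-1.3, -1.0, 1.5]
opening: 0.0442
grip_force: 0.6
F along -1.1 z 1.5  knob s 0.0096 a 0.129 z 0.1127 op 0.0442
```

```bash
python3 -m handwheel '0.035 -0.005 -0.005 0 44;0.07 -0.01 -0.01 0 44' && python3 chk.py 6.5 && python3 -m handwheel '0.035 -0.005 -0.01 0 44;0.07 -0.01 -0.015 0 44' && python3 chk.py 6.5 && python3 -m handwheel '0.035 -0.005 -0.01 0 44;0.07 -0.01 -0.02 0 44' && python3 chk.py 6.5 && python3 -m handwheel '0.035 -0.005 -0.01 0 44;0.07 -0.01 -0.025 0 44' && python3 chk.py 6.5 && python3 -m handwheel '0.035 -0.005 -0.015 0 44;0.07 -0.01 -0.03 0 44' && python3 chk.py 6.5 && python3 -m handwheel '0.035 -0.005 -0.015 0 44;0.07 -0.01 -0.035 0 44' && python3 chk.py 6.5
```

```text
clock: 13.32
eef_pos: [0.5523, -0.3391, 0.1121]
tool_rot: [[0.136, 0.991, -0.0], [0.991, -0.136, 0.0], [0.0, -0.0, -1.0]]
wrist_force: [-0.7, -0.2, 0.6]
opening: 0.0439
grip_force: 0.6
F along -0.6 z 0.6  knob s 0.0139 a 0.186 z 0.1121 op 0.0439
clock: 13.58
eef_pos: [0.5565, -0.3397, 0.1112]
tool_rot: [[0.136, 0.991, -0.0], [0.991, -0.136, 0.0], [0.0, -0.0, -1.0]]
wrist_force: [-1.9, 0.7, 0.3]
opening: 0.044
grip_force: 0.5
F along -2.0 z 0.3  knob s 0.0181 a 0.243 z 0.1112 op 0.0440
clock: 13.82
eef_pos: [0.5607, -0.3403, 0.11]
tool_rot: [[0.136, 0.991, -0.0], [0.991, -0.136, 0.0], [-0.0, -0.0, -1.0]]
wrist_force: [-0.4, -0.3, 1.1]
opening: 0.0436
grip_force: 0.5
F along -0.4 z 1.1  knob s 0.0223 a 0.303 z 0.1100 op 0.0436
clock: 14.08
eef_pos: [0.5649, -0.3409, 0.1085]
tool_rot: [[0.136, 0.991, 0.0], [0.991, -0.136, -0.0], [-0.0, 0.0, -1.0]]
wrist_force: [-0.6, 0.1, 0.9]
opening: 0.044
grip_force: 0.5
F along -0.6 z 0.9  knob s 0.0266 a 0.363 z 0.1085 op 0.0440
clock: 14.32
eef_pos: [0.5691, -0.3415, 0.1067]
tool_rot: [[0.136, 0.991, -0.0], [0.991, -0.136, -0.0], [-0.0, -0.0, -1.0]]
wrist_force: [-0.9, 0.5, 0.2]
opening: 0.0442
grip_force: 0.4
F along -1.0 z 0.2  knob s 0.0308 a 0.424 z 0.1067 op 0.0442
clock: 14.58
eef_pos: [0.5733, -0.3421, 0.1046]
tool_rot: [[0.136, 0.991, -0.0], [0.991, -0.136, -0.0], [-0.0, -0.0, -1.0]]
wrist_force: [-0.8, 0.6, 1.0]
opening: 0.0441
grip_force: 0.4
F along -0.9 z 1.0  knob s 0.0351 a 0.487 z 0.1046 op 0.0441
```

```bash
python3 -m handwheel '0.035 -0.005 -0.02 0 44;0.07 -0.01 -0.04 0 44' && python3 chk.py 6.5 && python3 -m handwheel '0.035 -0.005 -0.02 0 44;0.07 -0.01 -0.045 0 44' && python3 chk.py 6.5 && python3 -m handwheel '0.03 -0.005 -0.02 0 44;0.06 -0.01 -0.045 0 44' && python3 chk.py 6.5 && python3 -m handwheel '0.03 -0.005 -0.02 0 44;0.06 -0.01 -0.05 0 44' && python3 chk.py 6.5 && python3 -m handwheel '0.03 -0.005 -0.025 0 44;0.06 -0.01 -0.055 0 44' && python3 chk.py 6.5
```

```text
clock: 14.82
eef_pos: [0.5775, -0.3427, 0.1021]
tool_rot: [[0.136, 0.991, -0.0], [0.991, -0.136, 0.0], [0.0, -0.0, -1.0]]
wrist_force: [-1.3, -0.0, 0.2]
opening: 0.0443
grip_force: 0.5
F along -1.3 z 0.2  knob s 0.0393 a 0.552 z 0.1021 op 0.0443
clock: 15.08
eef_pos: [0.5817, -0.3433, 0.0995]
tool_rot: [[0.136, 0.991, 0.0], [0.991, -0.136, -0.0], [-0.0, 0.0, -1.0]]
wrist_force: [-0.5, -0.5, 1.3]
opening: 0.0439
grip_force: 0.9
F along -0.5 z 1.3  knob s 0.0436 a 0.620 z 0.0995 op 0.0439
clock: 15.32
eef_pos: [0.5852, -0.3439, 0.097]
tool_rot: [[0.136, 0.991, -0.0], [0.991, -0.136, -0.0], [-0.0, -0.0, -1.0]]
wrist_force: [-5.6, 0.1, 4.3]
opening: 0.0438
grip_force: 3.3
F along -5.6 z 4.3  knob s 0.0471 a 0.678 z 0.0970 op 0.0438
clock: 15.58
eef_pos: [0.5883, -0.3445, 0.0943]
tool_rot: [[0.136, 0.991, -0.001], [0.991, -0.136, 0.0], [0.0, -0.001, -1.0]]
wrist_force: [-11.0, 3.1, 11.2]
opening: 0.044
grip_force: 7.5
F along -11.3 z 11.2  knob s 0.0503 a 0.734 z 0.0943 op 0.0440
```

```bash
python3 -m handwheel '-0.06 0.008 0.04 0 44;-0.12 0.016 0.08 0 44;-0.18 0.024 0.08 0 44;-0.18 0.024 0.08 0 34;-0.18 0.024 0.08 0 29;-0.18 0.024 0.08 0 29' 3; python3 chk.py 6
```

```text
clock: 16.32
eef_pos: [0.5775, -0.3429, 0.0982]
tool_rot: [[0.136, 0.991, -0.002], [0.991, -0.136, 0.001], [0.0, -0.002, -1.0]]
wrist_force: [-4.8, -0.1, 0.2]
opening: 0.0288
grip_force: 2.0
F along -4.8 z 0.2  knob s 0.0393 a 0.552 z 0.0982 op 0.0288
```

```bash
python3 -m handwheel '-0.04 0.005 0.01 0 29;-0.08 0.01 0.03 0 29;-0.11 0.015 0.06 0 29;-0.15 0.02 0.08 0 29;-0.18 0.023 0.1 0 29;-0.18 0.023 0.1 0 29'; python3 chk.py 8
```

```text
clock: 17.08
eef_pos: [0.5676, -0.3418, 0.1054]
tool_rot: [[0.136, 0.991, 0.001], [0.991, -0.136, -0.001], [-0.001, 0.002, -1.0]]
wrist_force: [4.8, -0.2, 2.9]
opening: 0.0291
grip_force: 2.3
F along 4.8 z 2.9  knob s 0.0293 a 0.402 z 0.1054 op 0.0291
```

```bash
python3 -m handwheel '0.02 0 0 0 64;0.02 0 0 0 64;0.02 0 0 0 64;0.02 0 0 0 64;0.02 0 0.6 0 64;0.02 0 1.4 0 64;0.02 0 2.2 0 64;-0.6 0.4 2.7 0 64'; python3 -m handwheel '-0.9 0.6 0 0 64;-1.8 1.2 0 0 64;-2.6 2 0 0 64;-3 2.8 0 0 64;-3 3.6 0 0 64;-3 4 0 0 64'
python3 - <<'E'
from h import *
np.set_printoptions(precision=4,suppress=True)
a=shot("top","t4.png");b=shot("scene","s4.png")
o=np.zeros((600,800,3),np.uint8);o[:300]=cv2.resize(a[170:230,350:510],(800,300),interpolation=2);o[300:]=cv2.resize(b[140:200,300:460],(800,300),interpolation=2)
R=np.array([[.9915,.1296],[-.1296,.9915]])
def dot(P,col):
    p=(proj("top",P)-[350,170]+.5)*5;q=(proj("scene",P)-[300,140]+.5)*5+[0,300]
    for v in(p,q): cv2.circle(o,tuple(int(x) for x in v),2,col,-1)
for z,c in((.167,(255,0,0)),(.162,(0,255,0))): dot([.542,-.2415,z],c)
for al,c in((.45,(255,0,0)),(.56,(0,255,0)),(.67,(0,0,255))): dot(np.r_[np.array([.542,-.2415])+R@[.075*np.sin(al),-.095],.05+.075*np.cos(al)],c)
cv2.imwrite("pics/m4.png",o[:,:,::-1]);print(arm.sense()["eef_pos"])
E
```

```text
clock: 18.08
eef_pos: [0.5317, -0.3181, 0.268]
tool_rot: [[0.136, 0.991, 0.001], [0.991, -0.136, -0.001], [-0.001, 0.001, -1.0]]
wrist_force: [0.4, 0.2, -0.0]
opening: 0.064
grip_force: 0.0
clock: 18.82
eef_pos: [0.3507, -0.076, 0.2672]
tool_rot: [[0.135, 0.991, 0.002], [0.991, -0.135, -0.0], [-0.0, 0.002, -1.0]]
wrist_force: [-0.5, -0.2, 0.3]
opening: 0.0641
grip_force: 0.0
[ 0.351  -0.0762  0.267 ]
```

View pics/m4.png

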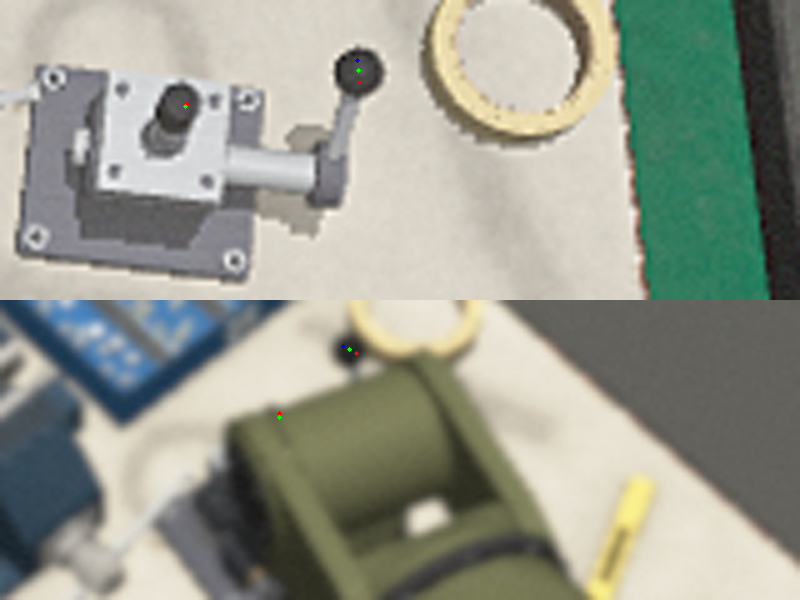

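```bash
python3 -m handwheel '0.7 -0.6 0 0 0;1.4 -1.2 0 0 0;2.1 -1.8 0 0 0;2.8 -2.4 0 0 0;3.19 -2.75 0 0 0;3.19 -2.75 -0.6 0 0;3.19 -2.75 -1.2 0 0;3.19 -2.75 -1.4 0 0' 10; python3 -m handwheel '0 0 -0.1 0 0;0 0 -0.1 0 0'; python3 -m handwheel '0 0 -0.05 0 0;0 0 -0.1 0 0;0 0 -0.15 0 0;0 0 -0.15 0 0'
```

```text
clock: 19.92
eef_pos: [0.5416, -0.2434, 0.1803]
tool_rot: [[0.136, 0.991, -0.003], [0.991, -0.136, 0.002], [0.001, -0.003, -1.0]]
wrist_force: [-0.4, 0.5, 1.7]
opening: 0.0005
grip_force: 0.0
clock: 20.18
eef_pos: [0.5428, -0.243, 0.1775]
tool_rot: [[0.136, 0.991, 0.001], [0.991, -0.136, -0.001], [-0.0, 0.001, -1.0]]
wrist_force: [0.6, -0.3, 0.2]
opening: 0.0008
grip_force: 0.0
clock: 20.68
eef_pos: [0.5425, -0.2426, 0.1675]
tool_rot: [[0.136, 0.991, -0.0], [0.991, -0.136, 0.0], [0.0, -0.0, -1.0]]
wrist_force: [-0.1, -0.6, 0.1]
opening: 0.0005
grip_force: 0.0
```

```bash
sed 's/^sys.exit.*/sys.exit(int(f[2]>float(sys.argv[1])))/' chk.py > chkz.py
python3 -m handwheel '0 0.02 -0.03 0 0;0 0.02 -0.06 0 0' && python3 chkz.py 16 && python3 -m handwheel '0 0 -0.03 0 0;0 0 -0.06 0 0' && python3 chkz.py 16 && python3 -m handwheel '0 0 -0.03 0 0;0 0 -0.06 0 0' && python3 chkz.py 16 && python3 -m handwheel '0 0 -0.03 0 0;0 0 -0.06 0 0' && python3 chkz.py 16
```

```text
clock: 20.92
eef_pos: [0.5426, -0.2413, 0.164]
tool_rot: [[0.136, 0.991, 0.0], [0.991, -0.136, 0.0], [0.0, 0.0, -1.0]]
wrist_force: [-0.1, 0.2, 1.0]
opening: 0.0001
grip_force: 0.0
F along -0.2 z 1.0  knob s -0.0085 a -0.113 z 0.1640 op 0.0001
clock: 21.18
eef_pos: [0.5429, -0.2417, 0.1611]
tool_rot: [[0.136, 0.991, 0.001], [0.991, -0.136, -0.001], [-0.001, 0.001, -1.0]]
wrist_force: [-0.7, 0.5, 7.0]
opening: 0.0006
grip_force: 3.4
F along -0.7 z 7.0  knob s -0.0081 a -0.108 z 0.1611 op 0.0006
clock: 21.42
eef_pos: [0.543, -0.2417, 0.1577]
tool_rot: [[0.136, 0.991, 0.002], [0.991, -0.136, -0.001], [-0.001, 0.002, -1.0]]
wrist_force: [-0.8, -0.1, 8.1]
opening: 0.0002
grip_force: 3.4
F along -0.7 z 8.1  knob s -0.0080 a -0.107 z 0.1577 op 0.0002
clock: 21.68
eef_pos: [0.543, -0.2417, 0.1542]
tool_rot: [[0.136, 0.991, 0.002], [0.991, -0.136, -0.001], [-0.001, 0.002, -1.0]]
wrist_force: [-0.8, -0.7, 7.1]
opening: 0.0004
grip_force: 3.5
F along -0.7 z 7.1  knob s -0.0080 a -0.107 z 0.1542 op 0.0004
```

Contact at 0.162 (pin had dropped) and it's sliding at about 8 N. Continuing to 0.132.

```bash
python3 -m handwheel '0 0 -0.03 0 0;0 0 -0.06 0 0' && python3 chkz.py 14 && python3 -m handwheel '0 0 -0.03 0 0;0 0 -0.06 0 0' && python3 chkz.py 14 && python3 -m handwheel '0 0 -0.03 0 0;0 0 -0.06 0 0' && python3 chkz.py 14 && python3 -m handwheel '0 0 -0.03 0 0;0 0 -0.06 0 0' && python3 chkz.py 14 && python3 -m handwheel '0 0 -0.03 0 0;0 0 -0.06 0 0' && python3 chkz.py 14 && python3 -m handwheel '0 0 -0.02 0 0;0 0 -0.04 0 0' && python3 chkz.py 14 && python3 -m handwheel '0 0 -0.02 0 0;0 0 -0.02 0 0' && python3 chkz.py 12 && python3 -m handwheel '0 0 -0.02 0 0;0 0 -0.02 0 0' && python3 chkz.py 12
```

```text
clock: 21.92
eef_pos: [0.543, -0.2417, 0.1506]
tool_rot: [[0.136, 0.991, 0.002], [0.991, -0.136, -0.001], [-0.001, 0.002, -1.0]]
wrist_force: [-1.3, -0.4, 7.6]
opening: 0.0006
grip_force: 3.8
F along -1.2 z 7.6  knob s -0.0080 a -0.106 z 0.1506 op 0.0006
clock: 22.18
eef_pos: [0.5431, -0.2418, 0.1472]
tool_rot: [[0.136, 0.991, 0.002], [0.991, -0.136, -0.001], [-0.001, 0.002, -1.0]]
wrist_force: [-0.5, 0.3, 9.1]
opening: 0.0004
grip_force: 4.3
F along -0.5 z 9.1  knob s -0.0079 a -0.105 z 0.1472 op 0.0004
clock: 22.42
eef_pos: [0.5431, -0.2419, 0.1437]
tool_rot: [[0.136, 0.991, 0.002], [0.991, -0.136, -0.001], [-0.001, 0.002, -1.0]]
wrist_force: [-1.1, -0.5, 9.8]
opening: 0.0005
grip_force: 4.9
F along -1.0 z 9.8  knob s -0.0079 a -0.105 z 0.1437 op 0.0005
clock: 22.68
eef_pos: [0.5431, -0.2419, 0.1402]
tool_rot: [[0.136, 0.991, 0.002], [0.991, -0.136, -0.001], [-0.001, 0.002, -1.0]]
wrist_force: [-2.5, -0.5, 11.4]
opening: 0.0007
grip_force: 5.5
F along -2.4 z 11.4  knob s -0.0079 a -0.105 z 0.1402 op 0.0007
clock: 22.92
eef_pos: [0.543, -0.242, 0.1368]
tool_rot: [[0.136, 0.991, 0.00
[... 247 characters left out ...]
91, 0.002], [0.991, -0.136, -0.002], [-0.001, 0.002, -1.0]]
wrist_force: [-4.1, 0.4, 13.7]
opening: 0.0007
grip_force: 6.6
F along -4.1 z 13.7  knob s -0.0080 a -0.106 z 0.1345 op 0.0007
clock: 23.42
eef_pos: [0.5429, -0.242, 0.1331]
tool_rot: [[0.136, 0.991, 0.002], [0.991, -0.136, -0.002], [-0.001, 0.002, -1.0]]
wrist_force: [-4.1, -0.4, 11.8]
opening: 0.0005
grip_force: 5.8
F along -4.0 z 11.8  knob s -0.0080 a -0.107 z 0.1331 op 0.0005
clock: 23.68
eef_pos: [0.543, -0.2421, 0.1326]
tool_rot: [[0.136, 0.991, 0.002], [0.991, -0.136, -0.002], [-0.002, 0.002, -1.0]]
wrist_force: [-6.2, -0.1, 17.4]
opening: 0.0007
grip_force: 8.8
F along -6.1 z 17.4  knob s -0.0079 a -0.106 z 0.1326 op 0.0007
```

```bash
python3 -m handwheel '0 0 0.2 0 0;0 0 0.8 0 0;0 0 1.6 0 0;-0.7 0.6 2.2 0 0;-1.4 1.2 2.2 0 0;-2.1 1.8 2.2 0 0;-2.8 2.4 2.2 0 0;-3.2 2.8 2.2 0 0'
python3 - <<'E'
from h import *
a=shot("top","t5.png")
o=cv2.resize(a[170:230,350:450],(800,480),interpolation=2)
for z,c in((.132,(0,255,0)),(.098,(255,0,0))):
    p=(proj("top",[.542,-.2415,z])-[350,170]+.5)*8;cv2.circle(o,tuple(int(x) for x in p),2,c,-1)
cv2.imwrite("pics/m5.png",o[:,:,::-1]);s=arm.sense();print(s["eef_pos"],s["wrist_force"])
E
```

```text
clock: 24.68
eef_pos: [0.349, -0.0723, 0.2628]
tool_rot: [[0.135, 0.991, 0.001], [0.991, -0.135, -0.0], [-0.0, 0.001, -1.0]]
wrist_force: [-0.3, -0.3, 0.4]
opening: 0.0005
grip_force: 0.0
[ 0.3476172  -0.07079539  0.26300183] [ 1.89145726 -1.34783093  2.15125368]
```

View pics/m5.png

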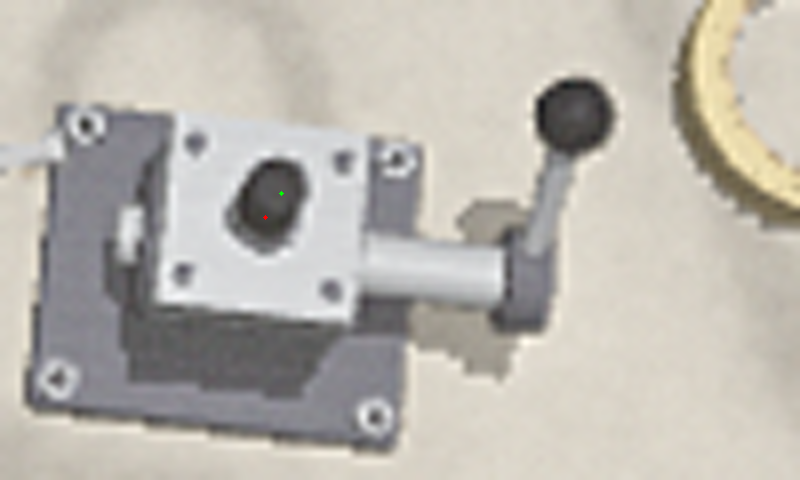

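The pin's flange sits on the bush (grip at about (384,193) in the top view), matching a pin top at 0.132 m, and the arm is clear.

```bash
python3 -c "from rig import arm;print(arm.finish_job())"
```

```text
the job is handed in; nothing more can be done
None
```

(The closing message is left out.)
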